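Lock the two-tier box into its carrier

ROBOT

A 7-joint arm with a two-finger parallel gripper is mounted at the origin on the work surface. World frame = base frame: x ahead of the robot, y to its left, z up, the work surface at z = 0. Lengths are in m, angles in rad, forces in N, time in s.
With the tool pointing down it reaches from about 0.425 to 1.025 m from the base axis. Payload 3.6 kg.
Tool frame: the origin (TCP) lies midway between the tips of the shut fingers; the grasp point (between the pads) lies 19 mm behind it (robot.tcp_to_grasp is the distance from the TCP to the grasp point, in m); x points along the fingers, y is the direction in which the jaws open and shut, and the axes are right-handed (so a half turn about x gives the same grasp; the last joint's range is limited). The gripper opens to 85 mm and grips with 20 to 120 N. Pads are 22 mm wide; open, the fingers measure 114 mm over their backs; the gripper's body (76 mm by 85 mm) begins 54 mm behind the grasp point. The pads swing forward as they close: fully open they stand 13 mm farther back than shut.
Start: joints at [1.018, 0.591, 0.048, 1.609, -0.033, 0.943, -0.034], TCP at [0.322, -0.65, 0.231] pointing down, gripper open.
Joint ranges: [-2.69, 2.69], [-0.47, 2.24], [-1.27, 1.36], [0.19, 2.51], [-1.53, 4.68], [0.08, 2.07], [-3.09, 3.09]. Speed limits (rad/s): [2.57, 2.57, 3.14, 3.14, 3.14, 3.14, 3.14].

INTERFACE

Orientations are given as a unit quaternion [w, x, y, z].
In Python, from station import robot, camera, camera_info, spotter gives the robot as it stands.
- The arm moves only by the tool arm_command, never from a script. Its argument "steps" is a list of rows, each a list of 2 entries, a list of its own where there are three numbers: the shift along the tool's x, y, z in cm, then the turn about the tool's x in degrees. In form: [[[dx, dy, dz], turn], ...]. A call has 1 to 5 rows; each row is the pose to reach, as a shift and turn from the pose commanded when the call began, along the tool's axes at that moment; what a row does not reach only later rows make up. A row lasts 1/10 s, in which the tool goes at most 50 mm and 8.59 degrees, less where a joint would pass 70% of its speed; a pose out of reach is approached as far as the arm can. A call with a gripper value outside its range is refused whole. "claw" is the opening, from -1 (shut) to 1 (fully open), set as the call begins (left out, the last holds). The fingers move at their own pace and stop on an object; "newtons" is the grip in N (left out, the last holds). Time passes only in rows, so rows that repeat a pose let the fingers close. It gives the time, the measured TCP pose, the force and the opening at its end, in the units of the state.
- robot.get_obs(): the state, without advancing time (a new reading comes with each control period).
- camera(name): name is "side" or "top" or "wrist"; returns (picture, depth): 384x512x3 uint8, red, green, blue; 384x512 float32, m along the optical axis (not along the pixel's ray), 0 where there is no reading.
- camera_info(name): a dict with "camera_matrix" (3x3 intrinsics, pixels), "cam_to_world" (4x4, takes a point from camera to world coordinates). Camera axes: x right, y up, looking along -z (the intrinsics and any distortion apply to the point x, -y, -z); pixel columns grow to the right and rows downward; lengths in m; the calibration is good to about 2 mm. A picture is of the moment at which its call begins: read the wrist's pose just before it. camera_info takes no time and is no camera call; for the wrist camera it gives the pose at the moment of the call.
- robot.sign_off(): hands the job in, once; it reports no verdict.
Trained networks look in the newest picture that a camera, given by its name, has taken for a name from the list of things; names that differ only in an ending like _2 or _b are one class to them, and where a whole thing is asked for, a point or a joint stands for the part that bears it (a point fixed in the world has none). Each returns a list of dicts, best first, with "conf" (0 to 1); they miss things now and then, are a little off and sometimes report something else, mostly with a low value. They report only what shows in the picture. A call takes as long as a camera call. They do not tell look-alikes from the thing itself.
- spotter.spot_in(label, camera): "point" ([column, row] in pixels, amid what is visible of it).
The state is a dict: "clock": time; "qpos": joint angles; "joint_velocities": joint speeds; "joint_efforts": joint torques, N m; "tool_pos": TCP position; "tool_rot": TCP orientation; "ft_force": force on the tool from outside, world axes, zero at the start; "wrist_torque": the same for the moment, N m; "width": opening from 0.0 (shut) to 1.0 (fully open).
Only numpy, scipy, OpenCV 4.12 (cv2) and the standard library are available. Lean on these libraries where they do the work, as an engineer would, in place of code of your own. Each camera call takes 0.05 s, during which the arm holds its last target.

TASK

Push the glossy black two-tier box along its wooden carrier tray until it is fully home against the back stop, then push the red-tipped gate lever round across the front of the box, past its dead point, so that it snaps into lock. Only push with the fingertips: do not lift or tip the box, leave the other things on the counter where they stand, and finish clear of everything.

Things in the scene. Friction and masses are not known exactly. Their poses are not given: they have to be found in the camera images.
- carrier: Brown wooden tray fixed to the counter, 205 x 136 mm, floor 8 mm thick. Origin: on the counter below the centre of the box's home place. +x: the way the box is pushed home; +y left of that; +z up. Floor from x = -130 mm (open end) to +55 mm, where the back stop's face is (45 mm tall). Side guides, 30 mm tall, inner faces at y = +58 and -58 mm, from x = -50 to +55 mm.
- tier_box: Glossy black two-tier box with lid, one piece 110 x 110 x 80 mm, 0.3 to 0.65 kg, loose on the tray's floor, so its underside is 8 mm above the counter. Origin: centre of its underside; axes along the carrier's, within 1.5 degrees; the face to push is at its x = -55 mm. It starts 30 to 70 mm short of home; at home its origin is above the carrier's. Sliding it takes about 2 to 8 N.
- gate (a joint): Angle (rad) of the gate lever about its upright pivot. 0 = open: bar pointing along the carrier's -x, beside the open end. It turns counter-clockwise seen from above to 1.57 = locked: bar along the carrier's -y, across the box's front. An over-centre spring drives it back open below 0.9 (dead point) and into lock above. It strikes the box if that is not home.
- gate_pivot (a point): Centre of the lever's upright pivot (hub 24 mm across), 42 mm above the counter, the bar's mid height; at carrier x = -66, y = +85 mm. The bar is closed by pushing its outer side (the carrier's +y side when open); 90 mm from the pivot this takes about 4 to 5 N at first, square to the bar, and less towards the dead point.
- gate_tip (a point): Red outer end of the lever, on the bar's centre line, 123 mm from the pivot, 42 mm above the counter. The steel bar is 12 mm thick (red part 14) and 20 mm tall, from 32 to 52 mm above the counter.
- teacup: Bystander: white porcelain teacup, 74 mm across, 62 mm tall. Origin: centre of its underside.
- spice_jar: Bystander: closed jar, 48 mm across, 85 mm tall. Origin: centre of its underside.
- dish: Bystander: small blue dish, 84 mm across, 22 mm tall. Origin: centre of its underside.
- whisk: Bystander: stainless mini whisk lying on the counter, 185 mm long, 32 mm tall. Origin: on the counter under the joint of handle and wires; wires to +x, handle to -x.
- containers: Bystander: nest of three small plastic containers, 100 x 75 mm, 89 mm tall, one piece. Origin: centre of its underside.
- paddle_stand: Bystander: cream rice paddle stand with a spring-hinged flap, fixed, 70 x 90 mm, with a white paddle standing in it to 250 mm above the counter. Origin: centre of its underside.
Mind the look-alikes: they are no part of the job. What is shaped like the tier_box but green or orange is not meant.

How it is judged:
By the outcome, as a careful person would: the job done as asked, in the order asked, and still so for the second after the job is handed in, with the robot touching nothing.
It also fails if it takes over 48 s, if anything falls off the work surface, if the arm or the gripper's body presses on something with over 40 N, if the wrist force passes 120 N, or if a joint passes its speed limit or range.

## Working session

There is one attempt and no reset: what is moved stays moved. The work goes in short steps, Python scripts to look and compute and a tool call to move; the robot and the scene stay as the last step left them, time stands still between calls to the robot, and variables do not carry over. Pictures are saved under pics/ and viewed, and the job is handed in when it is done.

Besides the shell and the picture viewer there is one more tool, called after ">>>" as name(argument=value, ...) on one line, values as JSON. arm_command: Moves the arm, as the interface text tells. Its arguments: {"type":"object","properties":{"steps":{"type":"array","items":{"type":"array"}},"claw":{"type":"number"},"newtons":{"type":"number"}},"required":["steps"]}

```bash
mkdir -p pics; ls; cat > h.py <<'E'
import numpy as np, cv2, json
from station import robot, camera, camera_info, spotter
def take(n,f):
    info=camera_info(n); p,d=camera(n)
    cv2.imwrite(f'pics/{f}.png',p[:,:,::-1]); np.savez(f'{f}.npz',p=p,d=d,K=info['camera_matrix'],T=info['cam_to_world'])
    return p,d,info
def cloud(f):
    z=np.load(f'{f}.npz'); K=z['K'];T=z['T'];d=z['d']
    v,u=np.mgrid[0:d.shape[0],0:d.shape[1]]
    X=np.stack([(u-K[0,2])/K[0,0]*d,-(v-K[1,2])/K[1,1]*d,-d,np.ones_like(d)],-1)
    return (X@T.T)[...,:3], z['p'], d
E
python3 - <<'E'
from h import *
for n in('top','side'):
    p,d,i=take(n,n+'0'); print(n,i)
    for l in('tier_box','gate','gate_tip','gate_pivot','carrier'):
        print(l,spotter.spot_in(l,n)[:3])
o=robot.get_obs();print(o)
E
```

```text
pics
top {'camera_matrix': array([[391.18535203,   0.        , 247.75472672],
       [  0.        , 391.18535203, 191.97500634],
       [  0.        ,   0.        ,   1.        ]]), 'cam_to_world': array([[-0.01906097,  0.99267188, -0.11932817,  0.46182625],
       [-0.99979987, -0.01819933,  0.00830649,  0.01404326],
       [ 0.00607392,  0.11946262,  0.99282012,  1.11887723],
       [ 0.        ,  0.        ,  0.        ,  1.        ]])}
tier_box [{'point': [199.9, 112.3], 'conf': 0.91}, {'point': [275.9, 117.5], 'conf': 0.81}, {'point': [263.6, 280.4], 'conf': 0.79}]
gate [{'point': [282.1, 213.6], 'conf': 0.85}]
gate_tip [{'point': [395.5, 199.5], 'conf': 0.67}, {'point': [291.7, 216.1], 'conf': 0.65}]
gate_pivot [{'point': [236.1, 203.2], 'conf': 0.73}]
carrier [{'point': [236.5, 203.8], 'conf': 0.76}]
side {'camera_matrix': array([[368.64525363,   0.        , 261.01032696],
       [  0.        , 368.64525363, 194.0825574 ],
       [  0.        ,   0.        ,   1.        ]]), 'cam_to_world': array([[ 0.74701403,  0.37439692, -0.54936053,  0.00321493],
       [-0.66462847,  0.43
[... 691 characters left out ...]
.59}]
{'clock': 0.6, 'qpos': array([ 1.01747313,  0.59119668,  0.04842324,  1.60850073, -0.03330411,
        0.94267915, -0.03368014]), 'joint_velocities': array([ 0.00122491,  0.00119153,  0.00035942,  0.00027915, -0.00124347,
       -0.00039341, -0.00039208]), 'joint_efforts': array([-1.02745762e-03, -5.48296165e+01,  1.54475816e+00, -1.98416251e+01,
        9.29124624e-03,  1.82646658e-03,  8.03169627e-06]), 'tool_pos': array([ 0.32174266, -0.64970837,  0.23130518]), 'tool_rot': array([-0.16116548, -0.6884879 , -0.16114314,  0.6885078 ]), 'ft_force': array([ 0.45359433, -0.30437653,  0.77259138]), 'wrist_torque': array([ 0.02636124, -0.02189496, -0.04671816]), 'width': 0.9956369433461354}
```

View pics/top0.png

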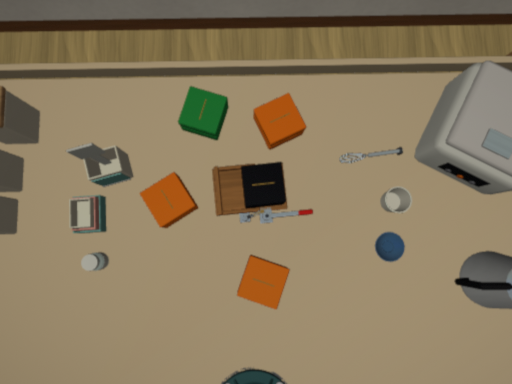

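View pics/side0.png

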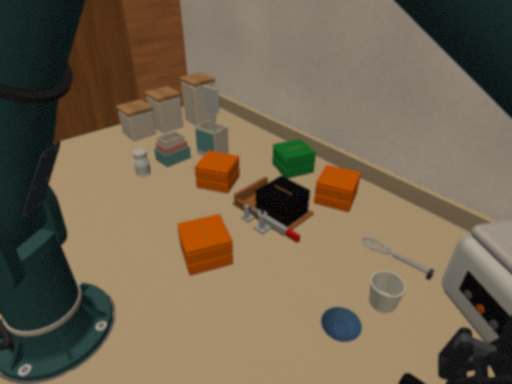

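```bash
python3 - <<'E'
from h import *
p=cv2.imread('pics/top0.png')[60:330,120:420]
cv2.imwrite('pics/top0c.png',cv2.resize(p,None,fx=2.6,fy=2.2,interpolation=cv2.INTER_CUBIC))
E
```

```text
(no output)
```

View pics/top0c.png

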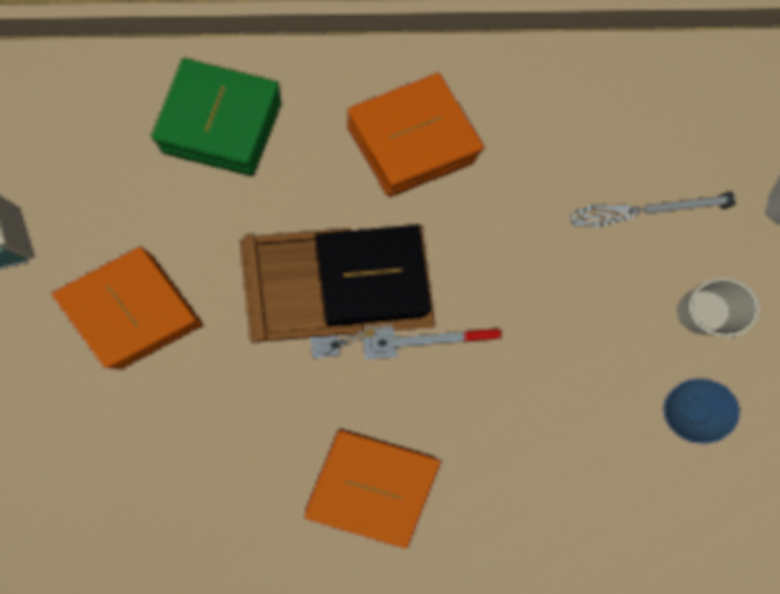

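The black box at top (264,185) sits on the tray, the only black one; the green (204,113) and orange (279,120), (168,200), (263,282) are look-alikes. The lever hub is at (266,215) and the red tip at (305,212). The back stop is on the image left, so the push goes towards world +y. The crop confirms this.

```bash
python3 - <<'E'
from h import *
for f in('top0','side0'):
    X,p,d=cloud(f)
    P=p.astype(int); ok=d>0
    near=(abs(X[...,0]-0.47)<.2)&(abs(X[...,1]-0)<.25)&ok
    # box top
    m=near&(P.max(-1)<45)&(X[...,2]>.078)&(X[...,2]<.1)
    pts=X[m]; print(f,'box',m.sum(),pts.mean(0),np.median(pts[:,2]), cv2.minAreaRect(pts[:,:2].astype(np.float32)*1000))
    m=near&(P[...,0]>110)&(P[...,1]<50)&(P[...,2]<60)&(X[...,2]<.06)&(X[...,2]>.03)
    m&=(P[...,1]<P[...,0]*.3)
    pts=X[m];print('red',m.sum(),pts.mean(0),pts.min(0),pts.max(0), np.argwhere(m).mean(0))
    # backstop top / guides
    for lo,hi,nm in((.046,.062,'hi'),(.036,.041,'guide'),(.004,.012,'floor')):
        wood=near&(P[...,0]-P[...,2]>35)&(P[...,0]<150)&(P[...,1]>40)&(X[...,2]>lo)&(X[...,2]<hi)
        pts=X[wood]
        if len(pts)>5: print(nm,len(pts),np.round(pts.min(0),3),np.round(pts.max(0),3),cv2.minAreaRect(pts[:,:2].astype(np.float32)*1000))
    # steel
    m=near&(abs(P[...,0]-P[...,2])<25)&(P.min(-1)>80)&(X[...,2]>.03)&(X[...,2]<.07)
    pts=X[m];print('steel',m.sum(),np.round(pts.min(0),3),np.round(pts.max(0),3),np.round(pts.mean(0),3))
    print(X[215,266],X[212,285],X[212,305])if f=='top0' else 0
E
```

```text
top0 box 1532 [ 0.6067965  -0.03533936  0.08797412] 0.08796129222566151 ((607.5712280273438, -35.546669006347656), (106.4385986328125, 107.84843444824219), 5.174801826477051)
red 42 [ 0.53279928 -0.15134252  0.05265524] [ 0.52698578 -0.16654502  0.04768544] [ 0.53753108 -0.13339825  0.05686747] [211.71428571 305.42857143]
hi 147 [ 0.326 -0.17   0.046] [0.662 0.235 0.062] ((489.75, 58.71405029296875), (379.8079528808594, 280.3499450683594), 65.17778015136719)
guide 17 [ 0.415 -0.149  0.036] [0.649 0.174 0.041] ((533.2947387695312, 12.589447021484375), (276.5505676269531, 167.77603149414062), 56.653934478759766)
floor 1090 [ 0.354 -0.166  0.004] [0.669 0.24  0.012] ((556.3474731445312, 29.593368530273438), (371.2763671875, 331.5257873535156), 55.48126983642578)
steel 212 [ 0.514 -0.128  0.031] [0.537 0.022 0.06 ] [ 0.527 -0.06   0.051]
[ 0.52537325 -0.04299773  0.06041048] [ 0.53277366 -0.09505865  0.05691237] [ 0.53211012 -0.1503042   0.05157739]
side0 box 878 [ 0.6015733  -0.04442378  0.08643571] 0.08668081958179596 ((606.8195190429688, -40.77233123779297), (107.79903411865234, 110.46619415283203), 2.96821665763855)
red 55 [ 0.53115269 -0.15472166  0.05054366] [ 0.5258521  -0.17436978  0.04504896] [ 0.53842747 -0.1362449   0.05524785] [233.81818182 292.45454545]
hi 456 [ 0.283 -0.174  0.046] [0.666 0.238 0.062] ((521.0963134765625, 40.68714904785156), (384.8008728027344, 367.98809814453125), 66.94100189208984)
guide 139 [ 0.285 -0.174  0.036] [0.667 0.234 0.041] ((490.97003173828125, 53.516082763671875), (392.2742614746094, 287.039306640625), 64.2610092163086)
floor 475 [ 0.283 -0.107  0.004] [0.669 0.234 0.012] ((480.7333984375, 65.03592681884766), (339.4558410644531, 387.19219970703125), 88.07780456542969)
steel 241 [ 0.514 -0.129  0.03 ] [0.537 0.017 0.058] [ 0.525 -0.066  0.046]
```

```bash
cat >> h.py <<'E'
from scipy.spatial.transform import Rotation as Ro
def toolR(o): 
    w,x,y,z=o['tool_rot']; return Ro.from_quat([x,y,z,w]).as_matrix()
E
python3 - <<'E'
from h import *
print(np.round(toolR(robot.get_obs()),3))
X,p,d=cloud('top0');P=p.astype(int)
# tray wood mask by colour in region
reg=(X[...,0]>.50)&(X[...,0]<.72)&(X[...,1]>-.14)&(X[...,1]<.14)
wood=reg&(P[...,0]<130)&(P[...,0]-P[...,2]>35)&(P[...,1]<100)&(P[...,1]>35)
print(wood.sum())
v=p.copy(); v[wood]=(0,255,0); cv2.imwrite('pics/w.png',cv2.resize(v[140:240,190:340,::-1],None,fx=5,fy=5))
Z=X[...,2]
for nm,m in(('stop',wood&(Z>.040)),('floor',wood&(Z<.012)&(Z>0)),('all',wood)):
    q=X[m];print(nm,m.sum(),q.min(0).round(3),q.max(0).round(3))
    print(cv2.minAreaRect(q[:,:2].astype(np.float32)*1000))
# box top, edges
m=reg&(P.max(-1)<60)&(Z>.082)
q=X[m]; print(m.sum())
for s in range(170,200,5):
    r=np.where(m[s])[0]; print(s,X[s,r[0]].round(4),X[s,r[-1]].round(4))
for c in range(250,281,6):
    r=np.where(m[:,c])[0]; print(c,X[r[0],c].round(4),X[r[-1],c].round(4))
# bar
b=reg&0
st=(X[...,0]>.5)&(X[...,0]<.55)&(X[...,1]>-.18)&(X[...,1]<-.06)&(Z>.04)&(Z<.07)
q=X[st];print(st.sum(),np.polyfit(q[:,1],q[:,0],1),np.polyval(np.polyfit(q[:,1],q[:,0],1),[-.043,-.16]))
E
```

```text
[[-0.     0.444 -0.896]
 [-0.    -0.896 -0.444]
 [-1.     0.     0.   ]]
1658
stop 281 [ 0.527 -0.139  0.04 ] [0.663 0.098 0.093]
((595.7372436523438, -20.66583251953125), (240.7857208251953, 130.28919982910156), 88.05107116699219)
floor 1072 [ 0.531 -0.105  0.   ] [0.679 0.107 0.012]
((605.1702270507812, -0.364044189453125), (132.36062622070312, 204.41632080078125), 4.510162830352783)
all 1658 [ 0.527 -0.139 -0.003] [0.679 0.107 0.093]
((597.02685546875, -16.428634643554688), (154.1199493408203, 237.7117156982422), 3.506446123123169)
1571
170 [0.6452 0.0197 0.0877] [ 0.6437 -0.0848  0.0857]
175 [0.6314 0.0199 0.0895] [ 0.6297 -0.0869  0.0878]
180 [0.6181 0.0175 0.088 ] [ 0.6166 -0.0894  0.0852]
185 [0.6051 0.0177 0.0845] [ 0.6026 -0.0887  0.0887]
190 [0.5913 0.0153 0.0875] [ 0.5896 -0.0913  0.0848]
195 [0.5779 0.0155 0.0872] [ 0.5758 -0.0905  0.0889]
250 [ 0.658  -0.0019  0.0899] [5.514e-01 1.000e-04 8.260e-02]
256 [ 0.658  -0.018   0.0882] [ 0.5532 -0.0157  0.0897]
262 [ 0.6601 -0.0341  0.0899] [ 0.5558 -0.0318  0.0863]
268 [ 0.66   -0.0502  0.089 ] [ 0.5554 -0.0476  0.0875]
274 [ 0.6626 -0.0664  0.0879] [ 0.5577 -0.0635  0.0886]
280 [ 0.6623 -0.0824  0.0882] [ 0.56   -0.0795  0.0886]
188 [-0.07533647  0.5226132 ] [0.52585267 0.53466704]
```

View pics/w.png

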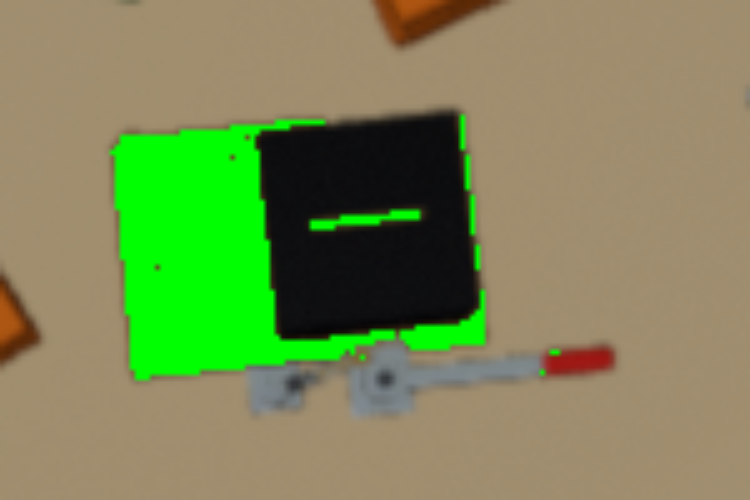

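```bash
cat >> h.py <<'E'
t=np.radians(4.4); e1=np.array([-np.sin(t),np.cos(t),0]); e2=np.array([-np.cos(t),-np.sin(t),0])
O=np.array([.603,.027,0])
def cw(x,y,z): return O+x*e1+y*e2+np.array([0,0,z])
def plan(target,n,ydir=-e2):
    o=robot.get_obs(); R=toolR(o); D=R.T@(np.array(target)-o['tool_pos'])*100
    ly=R.T@ydir; a=np.degrees(np.arctan2(ly[2],ly[1]))
    print('t',round(o['clock'],2),'tcp',o['tool_pos'].round(4),'F',o['ft_force'].round(2),'w',round(o['width'],2),'tot',D.round(2),'turn',round(a,1))
    for k in range(1,n+1): print([list((D*k/n).round(2)),round(a*k/n,1)])
E
python3 -c "
from h import *
plan(cw(-.155,0,.231),14)"
```

```text
t 0.6 tcp [ 0.3217 -0.6497  0.2313] F [ 0.45 -0.3   0.77] w 1.0 tot [ 3.000e-02 -3.378e+01 -4.944e+01] turn -68.1
[[np.float64(0.0), np.float64(-2.41), np.float64(-3.53)], np.float64(-4.9)]
[[np.float64(0.0), np.float64(-4.83), np.float64(-7.06)], np.float64(-9.7)]
[[np.float64(0.01), np.float64(-7.24), np.float64(-10.6)], np.float64(-14.6)]
[[np.float64(0.01), np.float64(-9.65), np.float64(-14.13)], np.float64(-19.4)]
[[np.float64(0.01), np.float64(-12.06), np.float64(-17.66)], np.float64(-24.3)]
[[np.float64(0.01), np.float64(-14.48), np.float64(-21.19)], np.float64(-29.2)]
[[np.float64(0.01), np.float64(-16.89), np.float64(-24.72)], np.float64(-34.0)]
[[np.float64(0.02), np.float64(-19.3), np.float64(-28.25)], np.float64(-38.9)]
[[np.float64(0.02), np.float64(-21.72), np.float64(-31.79)], np.float64(-43.7)]
[[np.float64(0.02), np.float64(-24.13), np.float64(-35.32)], np.float64(-48.6)]
[[np.float64(0.02), np.float64(-26.54), np.float64(-38.85)], np.float64(-53.5)]
[[np.float64(0.02), np.float64(-28.96), np.float64(-42.38)], np.float64(-58.3)]
[[np.float64(0.03), np.float64(-31.37), np.float64(-45.91)], np.float64(-63.2)]
[[np.float64(0.03), np.float64(-33.78), np.float64(-49.44)], np.float64(-68.1)]
```

>>> arm_command(steps=[[[0, -2.4, -3.5], -5], [[0, -4.8, -7.0], -10], [[0, -7.2, -10.5], -15], [[0, -9.6, -14], -20], [[0, -12, -17.5], -25]], claw=0)

```text
clock: 1.1
tool_pos: [0.426, -0.4631, 0.2316]
tool_rot: [0.308, 0.637, 0.307, -0.637]
ft_force: [0.9, -0.3, -0.2]
width: 0.498
```

```bash
python3 -c "
from h import *
plan(cw(-.155,0,.231),9)" | sed 's/np.float64//g'
```

```text
t 1.1 tcp [ 0.426  -0.4631  0.2316] F [ 0.94 -0.34 -0.18] w 0.5 tot [  0.05  -6.08 -38.02] turn -42.9
[[(0.01), (-0.68), (-4.22)], (-4.8)]
[[(0.01), (-1.35), (-8.45)], (-9.5)]
[[(0.02), (-2.03), (-12.67)], (-14.3)]
[[(0.02), (-2.7), (-16.9)], (-19.0)]
[[(0.03), (-3.38), (-21.12)], (-23.8)]
[[(0.03), (-4.05), (-25.35)], (-28.6)]
[[(0.04), (-4.73), (-29.57)], (-33.3)]
[[(0.05), (-5.4), (-33.8)], (-38.1)]
[[(0.05), (-6.08), (-38.02)], (-42.9)]
```

>>> arm_command(steps=[[[0, -0.7, -4], -5], [[0, -1.3, -8], -10], [[0, -2, -12], -15], [[0, -2.7, -16], -20], [[0, -3.2, -20], -25]])

```text
clock: 1.6
tool_pos: [0.5258, -0.2869, 0.2316]
tool_rot: [-0.438, -0.555, -0.438, 0.555]
ft_force: [1.2, -0.5, -0.3]
width: 0.501
```

```bash
python3 -c "
from h import *
plan(cw(-.155,0,.231),4)" | sed 's/np.float64//g'
```

```text
t 1.6 tcp [ 0.5258 -0.2869  0.2316] F [ 1.21 -0.46 -0.32] w 0.5 tot [  0.06   4.96 -17.57] turn -17.9
[[(0.01), (1.24), (-4.39)], (-4.5)]
[[(0.03), (2.48), (-8.79)], (-8.9)]
[[(0.04), (3.72), (-13.18)], (-13.4)]
[[(0.06), (4.96), (-17.57)], (-17.9)]
```

>>> arm_command(steps=[[[0, 1.2, -4], -4.5], [[0, 2.4, -8], -9], [[0, 3.7, -12], -13.4], [[0, 4.9, -16], -17.9], [[0, 4.9, -16], -17.9]])

```text
clock: 2.1
tool_pos: [0.6145, -0.1357, 0.2321]
tool_rot: [0.521, 0.481, 0.521, -0.476]
ft_force: [-0.1, 0.9, -0.1]
width: 0.497
```

```bash
python3 -c "
from h import *
plan(cw(-.155,0,.04),5)
p,d,i=take('wrist','wr0'); take('top','top1')
o=robot.get_obs(); print(toolR(o).round(3))
" | sed 's/np.float64//g'
```

```text
t 2.1 tcp [ 0.6145 -0.1357  0.2321] F [-0.05  0.93 -0.12] w 0.5 tot [ 1.922e+01  1.000e-02 -7.100e-01] turn 0.5
[[(3.84), (0.0), (-0.14)], (0.1)]
[[(7.69), (0.0), (-0.29)], (0.2)]
[[(11.53), (0.01), (-0.43)], (0.3)]
[[(15.37), (0.01), (-0.57)], (0.4)]
[[(19.22), (0.01), (-0.71)], (0.5)]
[[ 0.     0.997  0.077]
 [ 0.     0.077 -0.997]
 [-1.     0.    -0.   ]]
```

View pics/wr0.png

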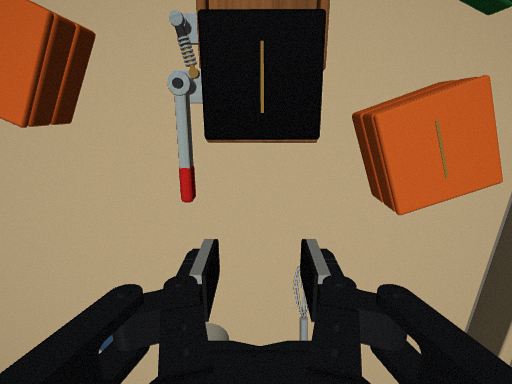

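View pics/top1.png

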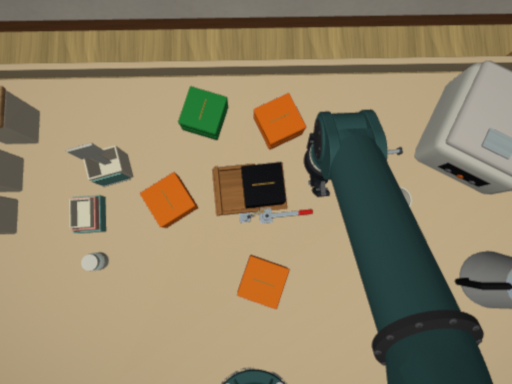

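```bash
python3 -c "
from h import *
i=camera_info('wrist');o=robot.get_obs();R=toolR(o)
print((R.T@(i['cam_to_world'][:3,3]-o['tool_pos'])).round(3)); print((R.T@i['cam_to_world'][:3,:3]).round(2))
X,p,d=cloud('wr0');P=p.astype(int);Z=X[...,2]
m=(abs(Z-.088)<.006)&(P.max(-1)<50)&(X[...,1]<.03)&(X[...,1]>-.1)
C=(X-O)@np.stack([e1,e2],1)
q=C[m];print(m.sum(),q.min(0),q.max(0),np.percentile(q,[1,99],axis=0))
r=(P[...,0]>110)&(P[...,1]<40)&(P[...,2]<45)&(Z<.06)&(Z>.03);q=C[r];print('red',r.sum(),q.min(0),q.max(0))
for v,u in((84,180),(150,185),(185,187)): print(X[v,u].round(3),C[v,u].round(4))
"
```

```text
[-0.144 -0.    -0.073]
[[ 0.    0.29 -0.96]
 [ 1.   -0.    0.  ]
 [-0.   -0.96 -0.29]]
15499 [-0.11918269 -0.05534935] [-0.0090441   0.05504415] [[-0.11765955 -0.0534145 ]
 [-0.0109109   0.05313086]]
red 358 [-0.19234713  0.07718328] [-0.15399965  0.08976383]
[ 0.528 -0.047  0.059] [-0.0682  0.0808]
[ 0.533 -0.113  0.056] [-0.1341  0.0805]
[ 0.536 -0.152  0.055] [-0.1729  0.0809]
```

>>> arm_command(steps=[[[4, 0, 0], 0], [[8, 0, 0], 0], [[12, 0, 0], 0], [[16, 0, 0], 0], [[19.5, 0, 0], 0]])

```text
clock: 2.7
tool_pos: [0.6092, -0.1472, 0.0345]
tool_rot: [0.517, 0.481, 0.517, -0.483]
ft_force: [-0.1, 0.1, 0.1]
width: 0.5
```

>>> arm_command(steps=[[[0.5, 0, 0], 0], [[0.5, 0, -1], 0], [[0.5, 0, -2], 0], [[0.5, 0, -2.5], 0], [[0.5, 0, -3], 0]])

```text
clock: 3.2
tool_pos: [0.6097, -0.1134, 0.0332]
tool_rot: [0.519, 0.482, 0.518, -0.48]
ft_force: [0.8, -0.2, -0.6]
width: 0.497
```

```bash
python3 -c "
from h import *
plan(cw(-.066,0,.03),5)
take('wrist','wr1')
" | sed 's/np.float64//g'
```

```text
t 3.2 tcp [ 0.6097 -0.1134  0.0332] F [ 0.78 -0.18 -0.65] w 0.5 tot [ 0.32  0.4  -7.45] turn -0.1
[[(0.06), (0.08), (-1.49)], (-0.0)]
[[(0.13), (0.16), (-2.98)], (-0.0)]
[[(0.19), (0.24), (-4.47)], (-0.1)]
[[(0.25), (0.32), (-5.96)], (-0.1)]
[[(0.32), (0.4), (-7.45)], (-0.1)]
```

View pics/wr1.png

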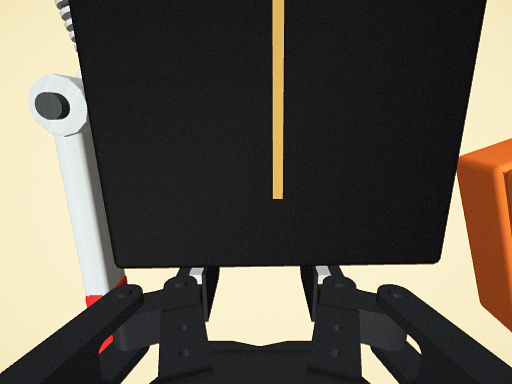

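>>> arm_command(steps=[[[0, 0.4, -0.6], 0], [[0, 0.4, -1.2], 0], [[0, 0.4, -1.8], 0], [[0, 0.4, -2.4], 0], [[0, 0.4, -3], 0]])

```text
clock: 3.75
tool_pos: [0.6107, -0.0862, 0.0317]
tool_rot: [0.518, 0.481, 0.517, -0.482]
ft_force: [1.0, -3.7, 2.8]
width: 0.497
```

>>> arm_command(steps=[[[0, 0, -0.5], 0], [[0, 0, -1], 0], [[0, 0, -1.5], 0], [[0, 0, -2], 0], [[0, 0, -2.5], 0]])

```text
clock: 4.25
tool_pos: [0.6082, -0.0591, 0.0313]
tool_rot: [0.518, 0.481, 0.518, -0.481]
ft_force: [0.2, -5.2, 3.1]
width: 0.501
```

```bash
python3 -c "
from h import *
plan(cw(-.066,0,.03),5)
take('wrist','wr2')
" | sed 's/np.float64//g'
```

```text
t 4.25 tcp [ 0.6082 -0.0591  0.0313] F [ 0.22 -5.16  3.13] w 0.5 tot [ 0.13  0.14 -2.02] turn -0.2
[[(0.03), (0.03), (-0.4)], (-0.0)]
[[(0.05), (0.06), (-0.81)], (-0.1)]
[[(0.08), (0.08), (-1.21)], (-0.1)]
[[(0.1), (0.11), (-1.62)], (-0.1)]
[[(0.13), (0.14), (-2.02)], (-0.2)]
```

View pics/wr2.png

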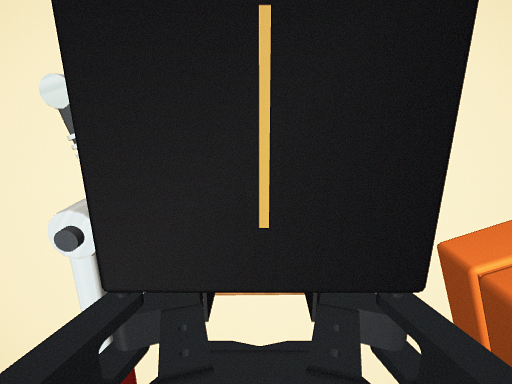

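>>> arm_command(steps=[[[0, 0, -0.4], 0], [[0, 0, -0.8], 0], [[0, 0, -1.1], 0], [[0, 0, -1.4], 0], [[0, 0, -1.6], 0]])

```text
clock: 4.8
tool_pos: [0.6069, -0.043, 0.0312]
tool_rot: [0.518, 0.481, 0.518, -0.481]
ft_force: [0.4, -4.4, 1.8]
width: 0.503
```

>>> arm_command(steps=[[[0, 0, -0.2], 0], [[0, 0, -0.4], 0], [[0, 0, -0.6], 0]])

```text
clock: 5.1
tool_pos: [0.6069, -0.0412, 0.0315]
tool_rot: [0.519, 0.48, 0.517, -0.482]
ft_force: [1.5, -13.3, 4.3]
width: 0.501
```

>>> arm_command(steps=[[[0, 0, -0.2], 0], [[0, 0, -0.3], 0], [[0, 0, -0.3], 0]])

```text
clock: 5.4
tool_pos: [0.607, -0.0412, 0.0317]
tool_rot: [0.52, 0.479, 0.516, -0.483]
ft_force: [1.4, -14.2, 4.2]
width: 0.501
```

>>> arm_command(steps=[[[0, 0, 2], 0], [[0, 0, 5], 0], [[0, 0, 8], 0], [[0, 0, 9.5], 0]], claw=-1)

```text
clock: 5.8
tool_pos: [0.6133, -0.1303, 0.0309]
tool_rot: [0.517, 0.482, 0.518, -0.482]
ft_force: [1.0, -0.6, 0.3]
width: -0.002
```

```bash
python3 -c "
from h import *
plan(cw(-.15,.0,.03),1)
take('wrist','wr3'); take('top','top3');take('side','side3')
C=lambda X:(X-O)@np.stack([e1,e2],1)
for f in('top3','wr3'):
  X,p,d=cloud(f);P=p.astype(int);Z=X[...,2]
  m=(abs(Z-.088)<.006)&(P.max(-1)<50)&(abs(C(X)[...,0])<.07)&(abs(C(X)[...,1])<.07)
  q=C(X)[m];print(m.sum(),np.percentile(q,[1,99],axis=0), Z[m].mean())
p=cv2.imread('pics/top3.png')[150:250,190:340];cv2.imwrite('pics/top3c.png',cv2.resize(p,None,fx=5,fy=5))
" | sed 's/np.float64//g'
```

```text
t 5.8 tcp [ 0.6133 -0.1303  0.0309] F [ 0.96 -0.57  0.3 ] w -0.0 tot [ 0.09  0.18 -0.76] turn -0.3
[[(0.09), (0.18), (-0.76)], (-0.3)]
1525 [[-0.05201198 -0.05119657]
 [ 0.05262163  0.05321455]] 0.08799572297806207Traceback (most recent call last):
  File "<string>", line 9, in <module>
    q=C(X)[m];print(m.sum(),np.percentile(q,[1,99],axis=0), Z[m].mean())
                            ~~~~~~~~~~~~~^^^^^^^^^^^^^^^^^
    return _quantile_unchecked(
        a, q, axis, out, overwrite_input, method, keepdims, weights)
    return _ureduce(a,
                    func=_quantile_ureduce_func,
    ...<5 lines>...
                    overwrite_input=overwrite_input,
                    method=method)
    r = func(a, **kwargs)
    result = _quantile(arr,
                       quantiles=q,
    ...<2 lines>...
                       out=out,
                       weights=wgt)
    slices_having_nans = np.isnan(arr[-1, ...])
                                  ~~~^^^^^^^^^
IndexError: index -1 is out of bounds for axis 0 with size 0
```

View pics/wr3.png

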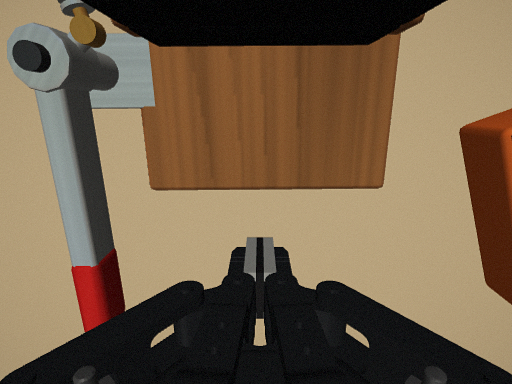

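```bash
python3 -c "
from h import *
p=cv2.imread('pics/top3.png')[150:250,190:340];cv2.imwrite('pics/top3c.png',cv2.resize(p,None,fx=5,fy=5))
"
```

```text
(no output)
```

View pics/top3c.png

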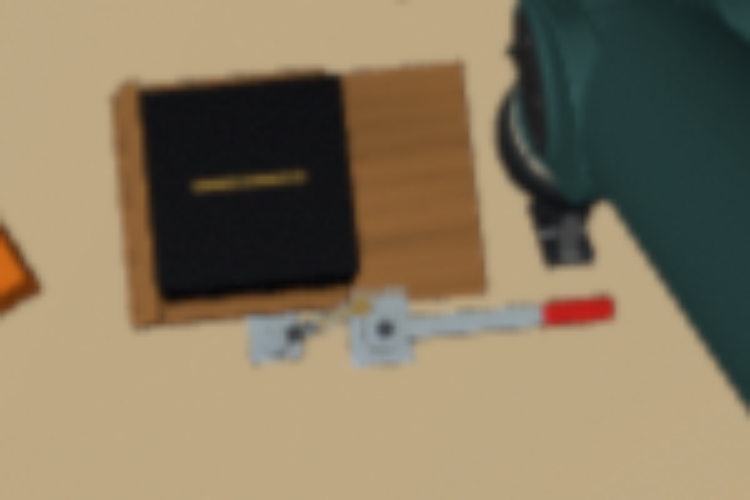

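```bash
python3 -c "
from h import *
# gate plan: carrier coords of finger centre
for th in np.radians([0,10,20,30,40,50,55,60,70]):
    off=.006+.0145*np.cos(th)+.011*np.sin(th)
    x=-.066-.09*np.cos(th)-off*np.sin(th); y=.083-.09*np.sin(th)+off*np.cos(th)
    print(round(np.degrees(th)),'x',round(x*1000),'y',round(y*1000),cw(x,y,.036).round(3))
print(np.linalg.norm(cw(-.156,.13,0)))
"
```

```text
0 x -156 y 104 [ 0.512 -0.136  0.036]
10 x -158 y 89 [ 0.526 -0.138  0.036]
20 x -159 y 74 [ 0.541 -0.137  0.036]
30 x -156 y 59 [ 0.556 -0.133  0.036]
40 x -150 y 44 [ 0.571 -0.126  0.036]
50 x -142 y 29 [ 0.585 -0.117  0.036]
55 x -137 y 23 [ 0.591 -0.111  0.036]
60 x -131 y 16 [ 0.597 -0.105  0.036]
70 x -117 y 6 [ 0.606 -0.09   0.036]
0.5047295717701913
```

The box stands against the back stop: the pushing force rose to 14 N with no further motion, and its measured extent in carrier x is ±52 mm, centred on home. Next I go over the lever to its outer side.

>>> arm_command(steps=[[[-4, 0, 0], 0], [[-8, 0, 0], 0], [[-9, -4, 0], 0], [[-9, -8, 0], 0], [[-9, -12.5, 0], 0]])

```text
clock: 6.45
tool_pos: [0.4891, -0.1349, 0.1221]
tool_rot: [0.52, 0.481, 0.519, -0.479]
ft_force: [0.4, -0.4, 0.1]
width: -0.001
```

>>> arm_command(steps=[[[0, -0.3, 0], 0], [[0, -0.3, 0], 0]])

```text
clock: 6.65
tool_pos: [0.4844, -0.1361, 0.1214]
tool_rot: [0.518, 0.48, 0.52, -0.48]
ft_force: [0.5, 0.3, 0.7]
width: 0.001
```

```bash
python3 -c "
from h import *
plan(cw(-.156,.125,.036),2)
take('wrist','wr4')
" | sed 's/np.float64//g'
```

```text
t 6.65 tcp [ 0.4844 -0.1361  0.1214] F [0.51 0.28 0.68] w 0.0 tot [8.54 0.58 0.26] turn 0.0
[[(4.27), (0.29), (0.13)], (0.0)]
[[(8.54), (0.58), (0.26)], (0.0)]
```

View pics/wr4.png

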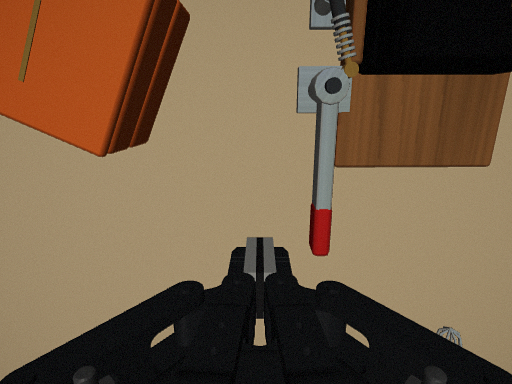

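>>> arm_command(steps=[[[4, 0, 0], 0], [[7, 0, 0], 0], [[8.5, 0, 0], 0], [[8.5, 0, 0], 0]])

```text
clock: 7.1
tool_pos: [0.487, -0.1367, 0.0342]
tool_rot: [0.518, 0.48, 0.52, -0.48]
ft_force: [0.0, -0.2, 0.7]
width: -0.003
```

>>> arm_command(steps=[[[0, 0.7, 0.2], 0], [[0, 1.4, 0.2], 0], [[0, 2, 0.2], 0], [[0, 2.5, 0.3], 0], [[0, 3, 0.3], 0]])

```text
clock: 7.6
tool_pos: [0.5147, -0.1398, 0.0367]
tool_rot: [0.517, 0.48, 0.519, -0.482]
ft_force: [-5.0, 0.2, 3.6]
width: 0.006
```

```bash
python3 -c "
from h import *
plan(cw(-.159,.074,.036),3)
take('wrist','wr5')
" | sed 's/np.float64//g'
```

```text
t 7.6 tcp [ 0.5147 -0.1398  0.0367] F [-4.96  0.2   3.62] w 0.01 tot [ 0.06  2.68 -0.06] turn -0.2
[[(0.02), (0.89), (-0.02)], (-0.1)]
[[(0.04), (1.79), (-0.04)], (-0.1)]
[[(0.06), (2.68), (-0.06)], (-0.2)]
```

View pics/wr5.png

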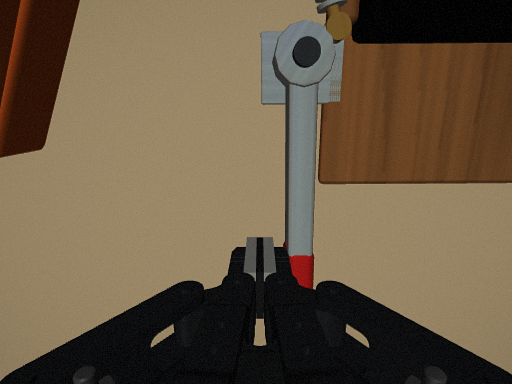

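>>> arm_command(steps=[[[0, 0.7, 0], 0], [[0, 1.4, 0], 0], [[0, 2.1, 0], 0], [[0, 2.8, 0], 0], [[0, 3.5, -0.1], 0]])

```text
clock: 8.15
tool_pos: [0.5493, -0.1351, 0.0357]
tool_rot: [0.517, 0.48, 0.519, -0.482]
ft_force: [-4.5, 0.7, 0.0]
width: -0.002
```

>>> arm_command(steps=[[[0, 0.7, -0.2], 0], [[0, 1.4, -0.5], 0], [[0, 2.1, -0.8], 0]])

```text
clock: 8.45
tool_pos: [0.5722, -0.1262, 0.0362]
tool_rot: [0.518, 0.481, 0.518, -0.481]
ft_force: [-2.5, 0.7, -0.7]
width: 0.003
```

```bash
python3 -c "
from h import *
plan(cw(-.137,.023,.036),3)
take('wrist','wr6')
" | sed 's/np.float64//g'
```

```text
t 8.45 tcp [ 0.5722 -0.1262  0.0362] F [-2.45  0.66 -0.66] w 0.0 tot [ 0.02  1.94 -1.34] turn -0.2
[[(0.01), (0.65), (-0.45)], (-0.1)]
[[(0.02), (1.29), (-0.89)], (-0.1)]
[[(0.02), (1.94), (-1.34)], (-0.2)]
```

View pics/wr6.png

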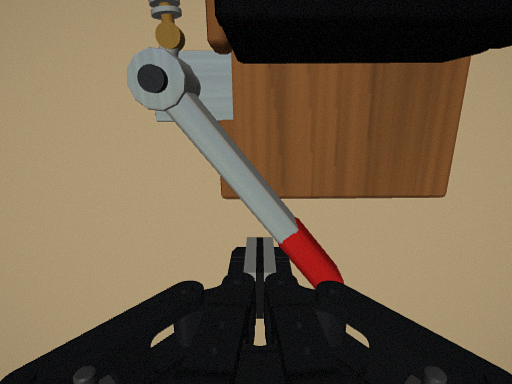

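Bar at about 40°, being pushed cleanly beside the red junction (290,235). I carry on past the dead point.

>>> arm_command(steps=[[[0, 0.6, -0.4], 0], [[0, 1.2, -0.8], 0], [[0, 1.8, -1.3], 0], [[0, 2.4, -1.9], 0], [[0, 2.8, -2.6], 0]])

```text
clock: 9.0
tool_pos: [0.5994, -0.0974, 0.0368]
tool_rot: [0.519, 0.482, 0.517, -0.48]
ft_force: [-0.5, -0.1, 0.3]
width: -0.002
```

```bash
python3 -c "
from h import *
plan(cw(-.117,.006,.036),3)
take('wrist','wr7')
" | sed 's/np.float64//g'
```

```text
t 9.0 tcp [ 0.5994 -0.0974  0.0368] F [-0.47 -0.07  0.27] w -0.0 tot [ 0.08  0.71 -0.68] turn -0.1
[[(0.03), (0.24), (-0.23)], (-0.0)]
[[(0.05), (0.48), (-0.45)], (-0.1)]
[[(0.08), (0.71), (-0.68)], (-0.1)]
```

View pics/wr7.png

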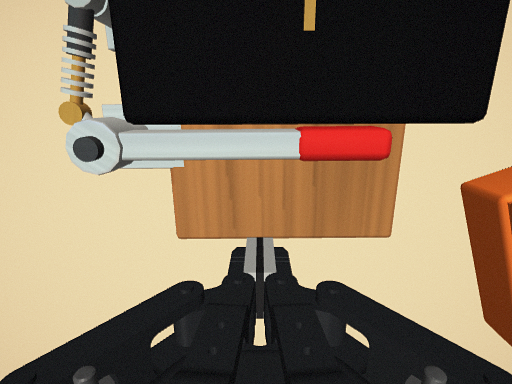

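The lever has snapped across the box's front; the bar is level from hub (88,148) to red tip (388,143), and the fingers touch nothing. I'm backing off and lifting clear.

>>> arm_command(steps=[[[0, 0, 2], 0], [[0, 0, 4], 0], [[-4, 0, 5], 0], [[-8, 0, 5], 0], [[-12, 0, 5], 0]])

```text
clock: 9.55
tool_pos: [0.6008, -0.1485, 0.1574]
tool_rot: [0.518, 0.481, 0.518, -0.481]
ft_force: [1.1, -0.2, 0.3]
width: -0.0
```

>>> arm_command(steps=[[[-4, 0, 3], 0], [[-8, 0, 5], 0], [[-8, 0, 5], 0], [[-8, 0, 5], 0]])

```text
clock: 9.95
tool_pos: [0.6052, -0.1986, 0.2376]
tool_rot: [0.519, 0.482, 0.517, -0.481]
ft_force: [-0.1, 0.1, -0.9]
width: -0.001
```

```bash
python3 -c "
from h import *
take('wrist','wr8');take('top','top8');take('side','side8')
C=lambda X:(X-O)@np.stack([e1,e2],1)
for f in('top8','wr8'):
  X,p,d=cloud(f);P=p.astype(int);Z=X[...,2]
  m=(abs(Z-.088)<.006)&(P.max(-1)<50)&(abs(C(X)[...,0])<.07)&(abs(C(X)[...,1])<.07)
  q=C(X)[m];print(m.sum(),np.percentile(q,[1,99],axis=0) if len(q) else '')
  r=(P[...,0]>110)&(P[...,1]<45)&(P[...,2]<50)&(Z<.06)&(Z>.03)&(abs(C(X)[...,0]+.07)<.05);q=C(X)[r];print('red',r.sum(),q.min(0),q.max(0))
p=cv2.imread('pics/top8.png'); q=cv2.imread('pics/top0.png')
cv2.imwrite('pics/cmp.png',np.hstack([cv2.resize(q,(400,300)),cv2.resize(p,(400,300))]))
o=robot.get_obs();print(o['clock'],o['tool_pos'],o['ft_force'])
"
```

```text
1529 [[-0.0519799  -0.05124266]
 [ 0.05279219  0.05324762]]
red 61 [-0.07075625 -0.04019346] [-0.057602   -0.00574299]
0 
red 438 [-0.09758532 -0.04189198] [-0.05619723  0.2255251 ]
10.1 [ 0.60348865 -0.19647935  0.23467244] [0.91889381 0.35681564 0.37066529]
```

View pics/wr8.png

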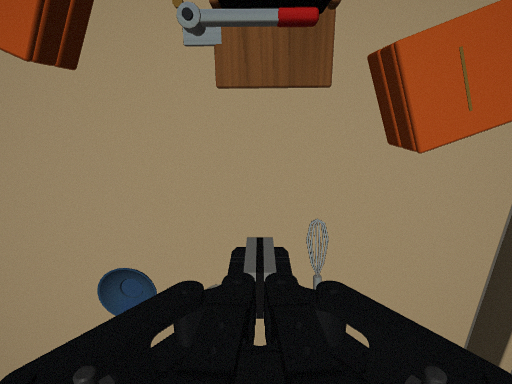

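View pics/cmp.png

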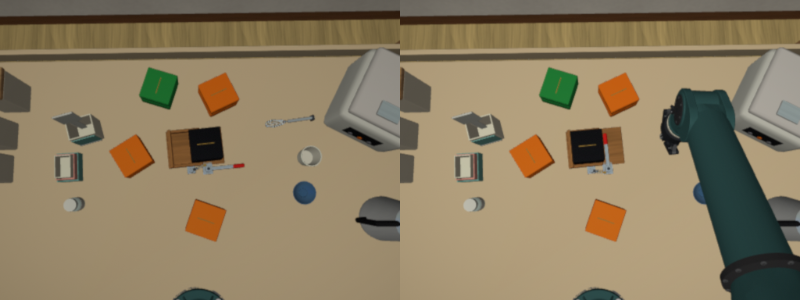

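Box home (carrier x −52…+53 mm), red tip at carrier x ≈ −64 mm, y down to −40 mm: locked. Bystanders are unmoved where visible, and the arm is free.

```bash
python3 -c "
from h import *
print(robot.sign_off())"
```

```text
the job is handed in; nothing more can be done
None
```

I pushed the black box about 63 mm along its tray until it was home against the back stop. I then pushed the gate lever round past its dead point, where it snapped into lock. The fingers were backed off and raised, and I handed the job in at about 10.1 s.

- **Box:** the pushing force rose to about 14 N with no further movement, and the top camera put the box centred on its home place to within about 1 mm. It stayed there after the lever locked.
- **Lever:** it lies across the front of the box, with the red tip at about x = −64 mm and y = −40 mm in the carrier frame, as expected for locked. The highest sideways push I read on it was about 5 N.
- **Surroundings:** wrist force was near zero at the end. The other things in view in the last top picture look unmoved. The teacup, whisk and part of the dish were hidden by the arm there; the wrist picture shows most of the whisk and the dish, but not the teacup.
- **Checks that failed or disagreed:**
  - The wrist camera could not confirm the box's home position, because it did not see the whole top.
  - Its position for the lever's pivot was 2 to 4 mm off the stated one.
  - In the last wrist picture, my colour check for the red tip also caught something orange nearby, so the tip position comes from the top camera.

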